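Lock the inspection light's tube on its spring button

ROBOT

A 6-joint arm with a two-finger parallel gripper is mounted at the origin on the work surface. World frame = base frame: x ahead of the robot, y to its left, z up, the work surface at z = 0. Lengths are in mm, angles in rad, forces in N, time in s.
With the tool pointing down it reaches from about 400 to 925 mm from the base axis. Payload 12.5 kg.
Tool frame: the origin (TCP) lies at the centre of the arm's flange, where the gripper is bolted on; the fingertips stand 190 mm ahead of it and the grasp point (between the pads) lies env.grip_point_offset ahead of it (env.grip_point_offset is the distance from the TCP to the grasp point, in mm); z points along the fingers, x is the direction in which the jaws open and shut, and the axes are right-handed (so a half turn about z gives the same grasp; the last joint's range is limited). The gripper opens to 95 mm and grips with 3 to 60 N. Pads are 20 mm wide; open, the fingers measure 119 mm over their backs; the gripper's body (75 mm by 180 mm) begins 59 mm behind the grasp point.
Start: joints at [-1.211, 0.491, 1.559, -0, 1.092, -0.106], TCP at [280.729, -558.405, 404.761] pointing down, gripper open.
Joint ranges: [-3.1, 3.1], [-0.84, 2.19], [0.05, 2.79], [-1.13, 4.28], [0.06, 2.93], [-2.69, 2.69]. Speed limits (rad/s): [2.22, 2.22, 2.79, 3.14, 3.14, 3.14].

INTERFACE

Orientations are given as [roll, pitch, yaw] about the fixed x, y, z axes, in that order (R = Rz(yaw) Ry(pitch) Rx(roll)).
In Python, from cell import state, read_camera, camera_model, job_done, env gives the robot as it stands.
- The arm moves only by the tool arm_command, never from a script. Its argument "steps" is a list of rows, each a list of 6 numbers: the shift along the tool's x, y, z in cm, then the turn, a rotation vector about the tool's x, y, z in degrees. In form: [[dx, dy, dz, rx, ry, rz], ...]. A call has 1 to 12 rows; each row is the pose to reach, as a shift and turn from the pose commanded when the call began, along the tool's axes at that moment; what a row does not reach only later rows make up. A row lasts 1/12 s, in which the tool goes at most 41.7 mm and 7.16 degrees, less where a joint would pass 70% of its speed; a pose out of reach is approached as far as the arm can. A call with a gripper value outside its range is refused whole. "jaw" is the finger opening in cm, from 0 to 9.51, set as the call begins (left out, the last holds). The fingers move at their own pace and stop on an object; the grip force is fixed at half the most. Time passes only in rows, so rows that repeat a pose let the fingers close. It gives the time, the measured TCP pose, the force and the opening at its end, in the units of the state.
- state(): the state, without advancing time (a new reading comes with each control period).
- read_camera(name): name is "scene" or "side" or "wrist"; returns the picture (384x512x3 uint8, red, green, blue); there is no depth.
- camera_model(name): a dict with "K" (3x3 intrinsics, pixels), "xyz" and "rotation" of the camera in the world. Camera axes: x right, y up, looking along -z (the intrinsics and any distortion apply to the point x, -y, -z); pixel columns grow to the right and rows downward; lengths in mm; the calibration is good to about 2 mm. A picture is of the moment at which its call begins: read the wrist's pose just before it. camera_model takes no time and is no camera call; for the wrist camera it gives the pose at the moment of the call.
- job_done(): hands the job in, once; it reports no verdict.
The state is a dict: "t": time; "joints": joint angles; "qvel": joint speeds; "tau": joint torques, N m; "eef_pos": TCP position; "tcp_rot": TCP orientation; "ft_force": force on the tool from outside, world axes, zero at the start; "moment": the same for the moment, N m; "opening": opening from 0.0 (shut) to 1.0 (fully open).
Only numpy, scipy, OpenCV 4.12 (cv2) and the standard library are available. Lean on these libraries where they do the work, as an engineer would, in place of code of your own. Each camera call takes 0.05 s, during which the arm holds its last target. There are 200 camera calls.

TASK

The upper tube of the twin inspection light has been slipped over the post of its stand, but its lower rim is still standing on the post's spring button. Press the button in flush so that the tube comes down over it, then push the tube down until the button pops out through the tube's hole and the light is locked upright. Leave the other things on the bench where they are.

Things in the scene. Friction and masses are not known exactly. Their poses are not given: they have to be found in the camera images.
- button_seat (a point): Point on the fixed stand: middle of the spring button's bore in one face of the square dark steel post (24 x 24 mm, vertical, top 170 mm above the bench), 100 mm above the bench. x axis: level, out of that face, the way the button sticks out; z up. The post's axis runs 12 mm behind it. The steel foot (110 x 120 x 12 mm, with a 46 mm square collar 26 mm high) is screwed down.
- button_face (a point): Middle of the flat outer end of the spring button, a plain steel pin of 12 mm diameter that sticks 7 mm out of the post's face when out.
- button (a joint): How far the button is pressed in (m): 0 fully out, 0.007 flush with the post's face, 0.009 end of travel. Its spring pushes with 3 N at 0, 7.2 N at flush. The end is flat and square, so the tube's rim cannot cam it in. Inside the tube but not yet at the hole, the tube's wall keeps it in at about 0.003 to 0.0055.
- tube: The light's loose upper tube, about 0.3 kg, square, 33 mm outside, 140 mm long, closed on top by an end cap. Origin: centre of the open lower rim; z up along the tube, x towards the wall with the hole, on the button's side. At the start the rim stands on the button, 106 mm above the bench, slightly tilted by its play (1 mm each way on the post).
- tube_rim (a point): Middle of the lower edge of the tube wall that has the hole, on its outer face. That wall is 2 mm thick, its outer face 3.5 to 5.5 mm off the post. With the button pressed flush the tube drops by its own weight until the rim meets whatever presses; when that is drawn away, the button rubs on the wall inside and its friction holds the tube there.
- tube_hole (a point): Centre, on the outer face, of the round 15 mm hole in the tube's wall, 25 mm above the rim. When locked it lies in front of the button, about 100 mm above the bench, with the button 1.5 to 3.5 mm out of it: the tube has then come down about 32 mm from the start.
- tube_top (a point): Middle of the flat top (33 x 33 mm) of the end cap, 150 mm above the rim: 256 mm above the bench at the start, about 223 mm when locked. With the button inside the tube, a push of about 2 to 8 N down on it slides the tube.
- cross_bar (a point): Middle of the 12 mm steel cross bar in the tube, 112 mm above the rim. It runs along the tube's y axis and carries a lamp head of 61 mm diameter centred 95 mm to either side of the tube, hanging down to about 65 mm above the rim. In front of the button there is nothing but low things on the bench.
- board: Bystander: circuit board in a black holder, 120 x 135 x 32 mm. Origin under its centre.
- multimeter: Bystander: black hand multimeter lying on its back, 145 x 75 x 44 mm. Origin under its centre.
- solder_reel: Bystander: solder reel standing on its flange, diameter 60, height 46 mm. Origin under its centre.
- flux_bottle: Bystander: small amber bottle, diameter 36, height 75 mm. Origin under its centre.
- parts_tray: Bystander: grey tray with four compartments holding small screws, 85 x 65 x 22 mm. Origin under its centre.
- tweezers: Bystander: black tweezers lying flat, 122 mm long, 6 mm high. Origin under their middle.
- driver1: Bystander: slim screwdriver with a black handle, 160 mm long, 11 mm high, lying. Origin under its middle.
- driver2: Bystander: a second screwdriver like the first. Origin under its middle.

How it is judged (in metres and radians):
On the way:
1. The button has been pressed in and the tube's rim has come down over it (value of joint button above 0.002 m and z of tube_rim in the frame of button_seat below 0.0045 m and horizontal distance between tube and button_seat below 0.02 m), for 0.1 s.
At the end, for the whole second after the job is handed in: The button is fully out again (within 1.5 mm) and through the tube's hole: the hole's centre lies within 4 mm in height and 10 mm sideways of the button's seat, the tube upright within 0.08 rad and at rest. No bystander was moved more than 30 mm (value of joint button below 0.0015 m and z of tube_hole in the frame of button_seat between -0.004 and 0.004 m and horizontal distance between tube_hole and button_seat below 0.01 m and angle between tube's own z axis and vertical below 0.08 rad and linear speed of tube below 0.02 m/s); the robot touches nothing.
It fails at once if a bystander on the bench (board, multimeter, reel, bottle, tray, tweezers or screwdriver) is moved by more than 30 mm (distance of any of board, multimeter, solder_reel, flux_bottle, parts_tray, tweezers, driver1, driver2 from where it was at the start of the episode above 0.03 m).
It also fails if it takes over 38 s, if anything falls off the work surface, if the arm or the gripper's body presses on something with over 40 N, if the wrist force passes 120 N, or if a joint passes its speed limit or range.

## Working session

There is one attempt and no reset: what is moved stays moved. The work goes in short steps, Python scripts to look and compute and a tool call to move; the robot and the scene stay as the last step left them, time stands still between calls to the robot, and variables do not carry over. Pictures are saved under pics/ and viewed, about 8 in all and at most 12, crops included, and the job is handed in when it is done.

Besides the shell and the picture viewer there is one more tool, called after ">>>" as a command line: name --pt "numbers of a row" for each row, then --argument value for the rest. arm_command: Moves the arm, as the interface text tells. Its arguments: {"type":"object","properties":{"steps":{"type":"array"},"jaw":{"type":"number"}},"required":["steps"]}

```bash
mkdir -p pics; ls
python3 - <<'E'
from cell import *
import cv2,numpy as np
for n in("scene","side","wrist"):
    m=camera_model(n);print(n,np.round(m["K"],1).tolist(),np.round(m["xyz"],1),np.round(m["rotation"],3).tolist(),[k for k in m])
    cv2.imwrite(f"pics/{n}0.png",read_camera(n)[:,:,::-1])
a=[cv2.imread(f"pics/{n}0.png") for n in("scene","side")]
print(state(),env.grip_point_offset)
E
```

```text
pics
scene [[365.0, 0.0, 256.2], [0.0, 365.0, 186.6], [0.0, 0.0, 1.0]] [1211.2   73.2  530.2] [1.044, -0.012, 1.752] ['K', 'xyz', 'rotation']
side [[474.6, 0.0, 251.3], [0.0, 474.6, 191.2], [0.0, 0.0, 1.0]] [196.8 603.7 677.4] [0.96, -0.001, -2.567] ['K', 'xyz', 'rotation']
wrist [[278.2, 0.0, 252.7], [0.0, 278.2, 193.5], [0.0, 0.0, 1.0]] [ 351.1 -521.9  384.5] [-0.29, -0.0, -1.106] ['K', 'xyz', 'rotation']
{'t': 0.15, 'joints': array([-1.21060715e+00,  4.91421248e-01,  1.55930823e+00, -8.11152463e-06,
        1.09172022e+00, -1.05595100e-01]), 'qvel': array([-0.00288745, -0.00225196, -0.00375189, -0.00115152,  0.00015324,
       -0.00194304]), 'tau': array([ 1.82504013e-03, -6.12897348e+01, -2.58277917e+01,  6.92356448e-02,
        4.73371998e-02, -9.70223164e-05]), 'eef_pos': array([ 280.717799  , -558.38860036,  404.29624951]), 'tcp_rot': array([-3.14150948e+00,  8.53033172e-04, -1.10500828e+00]), 'ft_force': array([-0.16723959,  0.38412932,  0.13694355]), 'moment': array([ 0.01309565, -0.01664749, -0.03415323]), 'opening': 1.0013650052614353} 171.3
```

View pics/scene0.png

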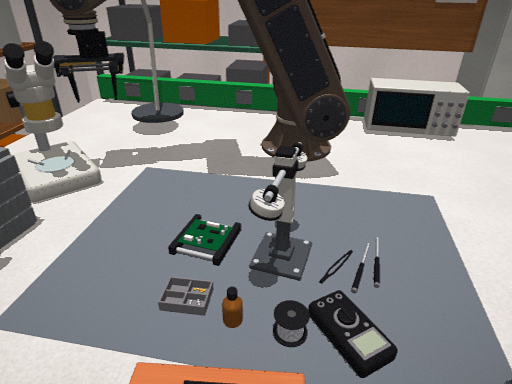

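View pics/side0.png

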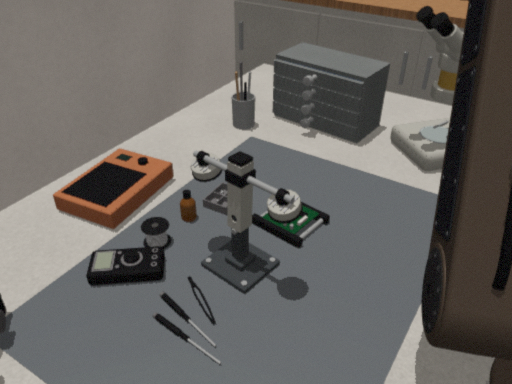

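The scene view shows the stand at about (284,250), with the light above it. The side view shows the post at (240,245) and the tube at (240,200), with what may be the hole at (235,217). I'll zoom in on both.

```bash
cat > h.py <<'E'
from cell import *
import cv2,numpy as np
from scipy.spatial.transform import Rotation as Ro
def P(n,m=None):
    m=m or camera_model(n);R=Ro.from_euler('xyz',m["rotation"]).as_matrix();return np.array(m["K"]),R,np.array(m["xyz"])
def ray(n,uv,m=None):
    K,R,c=P(n,m);d=np.linalg.inv(K)@[uv[0],uv[1],1];d=R@(d*[1,-1,-1]);return c,d/np.linalg.norm(d)
def plane(n,uv,z,m=None):
    c,d=ray(n,uv,m);return c+d*(z-c[2])/d[2]
def proj(n,p,m=None):
    K,R,c=P(n,m);q=(R.T@(np.array(p)-c))*[1,-1,-1];q=K@q;return q[:2]/q[2]
def tri(rays):
    A=0;b=0
    for c,d in rays:
        M=np.eye(3)-np.outer(d,d);A=A+M;b=b+M@c
    p=np.linalg.solve(A,b);return p,[np.linalg.norm(np.cross(p-c,d)) for c,d in rays]
E
python3 - <<'E'
from h import *
a=cv2.imread("pics/scene0.png")[140:280,235:335];b=cv2.imread("pics/side0.png")[145:285,190:290]
f=lambda i:cv2.resize(i,None,fx=4,fy=4,interpolation=cv2.INTER_CUBIC)
cv2.imwrite("pics/z.png",np.hstack([f(a),f(b)]))
E
```

```text
(no output)
```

View pics/z.png

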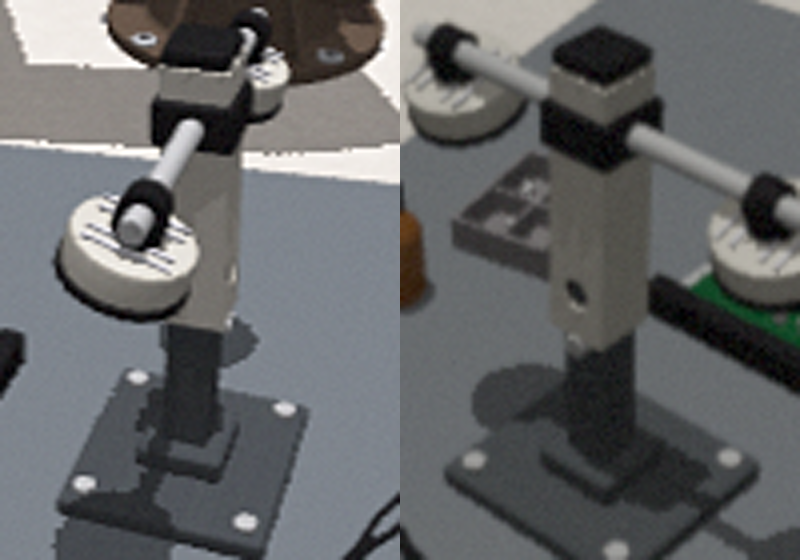

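Run:
```python
from h import *
S=lambda x,y:(235+x/4-.4,140+y/4-.4)
D=lambda x,y:(190+(x-400)/4-.4,145+y/4-.4)
np.set_printoptions(precision=1,suppress=True)
print("btn",tri([ray("scene",S(231,322)),ray("side",D(575,345))]), plane("side",D(575,345),100))
print("hole",tri([ray("scene",S(232,275)),ray("side",D(576,292))]),plane("side",D(576,292),131))
f=np.array([plane("scene",S(*p),13) for p in[(137,377),(285,408),(246,522),(84,484)]]);print(f,f.mean(0))
g=np.array([plane("side",D(*p),13) for p in[(473,460),(616,550),(729,457)]]);print(g,(g[0]+g[2])/2)
for v in(f[1]-f[0],f[2]-f[3],f[3]-f[0],f[2]-f[1],g[1]-g[0],g[2]-g[1]):print(np.linalg.norm(v),np.degrees(np.arctan2(v[1],v[0])))
print("top",plane("side",D(602,56),256))
print("bar",tri([ray("scene",S(133,229)),ray("side",D(788,205))]))
for n,l in(("scene",[("multi",(350,330),20),("reel",(291,322),25),("bottle",(232,310),35),("tray",(187,295),10),("board",(207,238),15),("tw",(337,265),3),("d1",(362,268),5),("d2",(377,262),5)]),):
  for k,p,z in l:print(k,plane(n,p,z))
```

```text
btn (array([601.6,  40.9, 101.1]), [np.float64(0.37364580898477706), np.float64(0.37364580898474187)]) [602.5  39.3 100. ]
hole (array([602.4,  39. , 130.6]), [np.float64(1.2347595876031485), np.float64(1.2347595876032431)]) [602.2  37.8 131. ]
[[542.3 -13.4  13. ]
 [553.9  72.4  13. ]
 [649.8  58.9  13. ]
 [637.8 -26.8  13. ]] [595.9  22.8  13. ]
[[655.2  57.   13. ]
 [559.8  69.5  13. ]
 [547.6 -15.5  13. ]] [601.4  20.8  13. ]
86.61792449047198 82.24943032215045
86.57282209068251 82.04654025355558
96.45565433794944 -8.00123426253827
96.76242359514087 -8.027467662870542
96.15709120392286 172.54365908689795
85.85409442350178 -98.17135982715715
top [593.4  26.4 256. ]
bar (array([547.4, -33.5, 136.5]), [np.float64(24.17441176130923), np.float64(24.174411761309408)])
multi [782.7 159.9  20. ]
reel [789.5  61.8  25. ]
bottle [792.2 -39.4  35. ]
tray [ 752.8 -136.1   10. ]
board [ 587.4 -147.6   15. ]
tw [606.8 142.1   3. ]
d1 [608.2 193.    5. ]
d2 [583.1 225.6   5. ]
```

Foot, button and hole agree: the button faces +82° (n ≈ (0.139, 0.990)), and its outer end is near (601.5, 41, 100). I'll come from +y with closed fingers, tool tilted about 25° down, and press with the upper fingertip edge just below the rim.

```bash
cat >> h.py <<'E'
np.set_printoptions(precision=2,suppress=True)
YAW=np.radians(-8)
def Rt(tilt,yaw=YAW): # tilt below horizontal (deg); 90 = straight down
    return Ro.from_euler('xyz',[np.pi,0,yaw])*Ro.from_euler('x',-(90-tilt),degrees=True)
def step(p,R):
    s=state();Rn=Ro.from_euler('xyz',s["tcp_rot"]);d=Rn.inv().apply(np.array(p)-s["eef_pos"])/10
    print("row",d,(Rn.inv()*R).as_rotvec(degrees=True))
n=np.array([.139,.990,0])
def tcp_edge(p,tilt): # TCP so that middle of the leading upper tip edge is at p
    return np.array(p)-Rt(tilt).apply([0,10,190])
E
python3 -c "
from h import *
step([560,330,520],Rt(90))
print(tcp_edge([601.5,41,98]+60*n,25))"
```

```text
row [-66.84 -64.85 -11.51] [ -0.03   0.04 -55.31]
[634.39 275.11 169.23]
```

>>> arm_command --pt "-67 -65 -11.5 0 0 -55.3" --pt "-67 -65 -11.5 0 0 -55.3" --pt "-67 -65 -11.5 0 0 -55.3" --pt "-67 -65 -11.5 0 0 -55.3" --pt "-67 -65 -11.5 0 0 -55.3" --pt "-67 -65 -11.5 0 0 -55.3" --pt "-67 -65 -11.5 0 0 -55.3" --pt "-67 -65 -11.5 0 0 -55.3" --pt "-67 -65 -11.5 0 0 -55.3" --pt "-67 -65 -11.5 0 0 -55.3" --pt "-67 -65 -11.5 0 0 -55.3" --pt "-67 -65 -11.5 0 0 -55.3" --jaw 0

```text
t: 1.15
eef_pos: [429.5, -82.9, 466.2]
tcp_rot: [3.141, -0.0, -0.14]
ft_force: [1.7, -0.8, -0.2]
opening: 0.215
```

```bash
python3 -c "
from h import *
print(state()['joints']);step([560,330,520],Rt(90))"
```

```text
[-0.34  0.15  1.9  -0.    1.09 -0.2 ]
row [  7.16 -42.71  -5.38] [ 0.01 -0.02 -0.03]
```

>>> arm_command --pt "7 -43 -5.4 0 0 0" --pt "7 -43 -5.4 0 0 0" --pt "7 -43 -5.4 0 0 0" --pt "7 -43 -5.4 0 0 0" --pt "7 -43 -5.4 0 0 0" --pt "7 -43 -5.4 0 0 0" --pt "7 -43 -5.4 0 0 0" --pt "7 -43 -5.4 0 0 0" --pt "7 -43 -5.4 0 0 0" --pt "7 -43 -5.4 0 0 0" --pt "7 -43 -5.4 0 0 0"

```text
t: 2.07
eef_pos: [559.1, 334.8, 519.6]
tcp_rot: [-3.141, 0.0, -0.138]
ft_force: [0.4, 0.2, -0.7]
opening: 0.003
```

```bash
python3 -c "
from h import *
print(state()['joints']);step([620,360,400],Rt(25));step([560,330,520],Rt(60))"
```

```text
[0.44 0.45 1.32 0.   1.37 0.58]
row [ 5.69 -3.33 11.96] [-65.03  -0.05   0.09]
row [ 0.16  0.46 -0.04] [-30.03  -0.02   0.09]
```

Now tilt while moving out to (620, 360, 400).

>>> arm_command --pt "0 -1 0 -7 0 0" --pt "1 -2 1 -14 0 0" --pt "2 -3 3 -21 0 0" --pt "3 -3 5 -28 0 0" --pt "4 -3 7 -35 0 0" --pt "5 -3 9 -42 0 0" --pt "5.7 -3.3 11 -49 0 0" --pt "5.7 -3.3 12 -56 0 0" --pt "5.7 -3.3 12 -63 0 0" --pt "5.7 -3.3 12 -65 0 0"

```text
t: 2.9
eef_pos: [620.0, 356.2, 397.6]
tcp_rot: [1.998, 0.003, -0.14]
ft_force: [0.0, 0.2, 0.8]
opening: 0.005
```

```bash
python3 -c "
from h import *
print(state()['joints']);step([620,360,400],Rt(25));step(tcp_edge([601.5,41,98]+60*n,25),Rt(25))"
```

```text
[ 0.51  0.74  1.22 -0.88  1.93  0.67]
row [-0.05  0.07 -0.45] [0.54 0.07 0.13]
row [  2.62 -17.54  16.58] [0.54 0.07 0.13]
```

>>> arm_command --pt "1 -4 2 0.5 0 0" --pt "1 -7 5 0.5 0 0" --pt "2 -10 8 0.5 0 0" --pt "2.6 -13 11 0.5 0 0" --pt "2.6 -15 14 0.5 0 0" --pt "2.6 -17.5 16.6 0.5 0 0" --pt "2.6 -17.5 16.6 0.5 0 0" --pt "2.6 -17.5 16.6 0.5 0 0" --pt "2.6 -17.5 16.6 0.5 0 0"

```text
t: 3.65
eef_pos: [635.5, 277.4, 173.0]
tcp_rot: [2.016, -0.002, -0.139]
ft_force: [0.3, 0.2, 1.1]
opening: 0.007
```

Run:
```python
from h import *
print(state()['joints']);step(tcp_edge([601.5,41,98]+60*n,25),Rt(25))
i=[read_camera(k)[:,:,::-1] for k in("wrist","side","scene")]
for k,x in zip("wds",i):cv2.imwrite(f"pics/1{k}.png",x)
f=lambda i,s:cv2.resize(i,s,interpolation=cv2.INTER_CUBIC)
c=proj("side",[601,60,110]).astype(int);print(c)
b=i[1][c[1]-75:c[1]+75,c[0]-50:c[0]+50]
cv2.imwrite("pics/1.png",np.hstack([f(i[0][60:330,150:360],(420,540)),f(b,(360,540))]))
print(camera_model("wrist"))
```

```text
[ 0.41  0.96  1.42 -0.88  1.58  0.94]
row [-0.07 -0.24  0.38] [-0.53 -0.06 -0.1 ]
[227 232]
{'K': array([[278.24,   0.  , 252.72],
       [  0.  , 278.24, 193.49],
       [  0.  ,   0.  ,   1.  ]]), 'xyz': array([635.97, 294.33,  92.33]), 'rotation': array([-1.41, -0.  , -0.14])}
```

View pics/1.png

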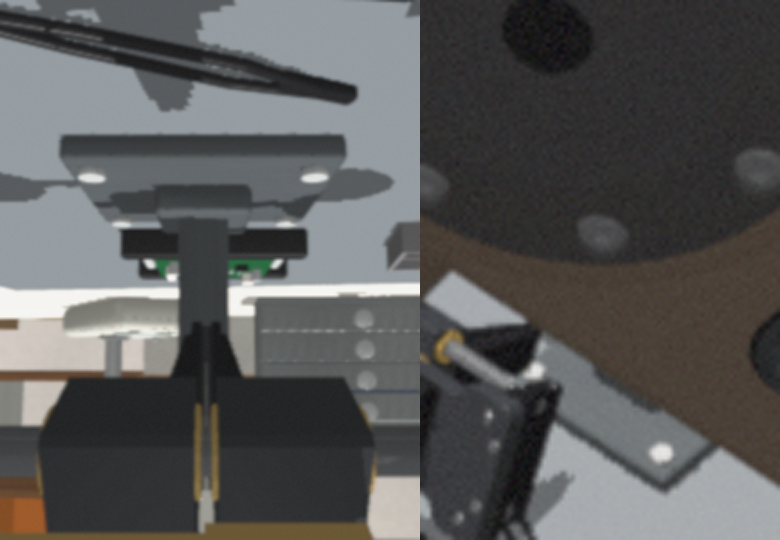

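The wrist view is upside down. The post is centred at column ≈251 and the finger gap at ≈253, so the tool is laterally aligned. The fingers hide the button, and the arm blocks the side camera. I'll check heights in the scene view.

Run:
```python
from h import *
i=cv2.imread("pics/1s.png");x0,y0=270,170
s=state();R=Ro.from_euler('xyz',s["tcp_rot"])
e=s["eef_pos"]+R.apply([0,10,190]);print("edge",e,"edge uv",proj("scene",e), "crop",(proj("scene",e)-[x0,y0])*6)
for p in([601.5,41,100],[599.8,29,100]):print((proj("scene",p)-[x0,y0])*6)
cv2.imwrite("pics/2.png",cv2.resize(i[y0:y0+90,x0:x0+120],None,fx=6,fy=6,interpolation=cv2.INTER_CUBIC))
```

```text
edge [611.09 103.53 100.53] edge uv [323.32 226.58] crop [319.93 339.5 ]
[133.39 302.36]
[ 98.59 295.43]
```

View pics/2.png

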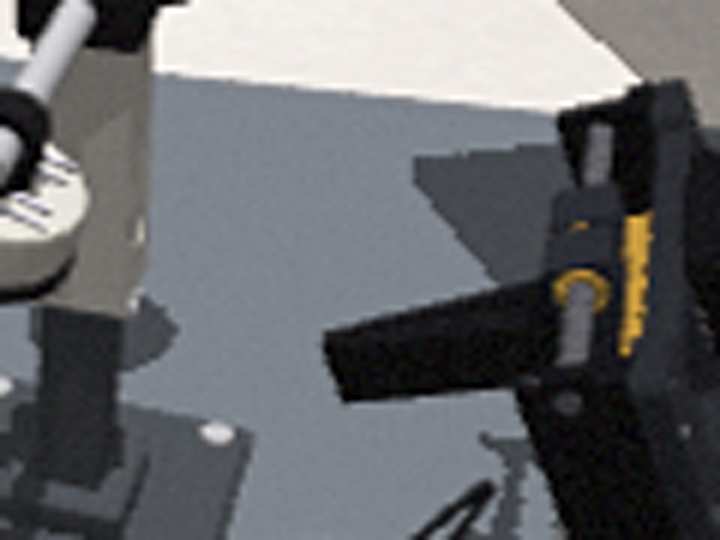

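The tip and button appear where predicted, within about 1 px. Next I approach to 6 mm in front of the button face with the edge at z 98.

```bash
python3 -c "
from h import *
for k in(6,0,-7):step(tcp_edge([601.5,41,98]+k*n,25),Rt(25))
print(Rt(25).inv().apply(-n)/10)"
```

```text
row [-0.05  2.05  5.28] [-0.59 -0.12 -0.15]
row [-0.05  2.31  5.83] [-0.59 -0.12 -0.15]
row [-0.05  2.61  6.46] [-0.59 -0.12 -0.15]
[0.   0.04 0.09]
```

>>> arm_command --pt "0 0.5 2 -0.5 0 0" --pt "0 1.3 3.5 -0.6 0 0" --pt "0 1.8 4.7 -0.6 0 0" --pt "0 2.05 5.28 -0.6 -0.1 -0.1" --pt "0 2.05 5.28 -0.6 -0.1 -0.1" --pt "0 2.05 5.28 -0.6 -0.1 -0.1"

```text
t: 4.3
eef_pos: [627.2, 220.8, 167.5]
tcp_rot: [2.006, 0.001, -0.141]
ft_force: [-0.2, 0.3, 0.1]
opening: 0.006
```

```bash
python3 -c "
from h import *
print(state()['ft_force'],state()['joints'])
for k in(6,0,-7):step(tcp_edge([601.5,41,98]+k*n,25),Rt(25))
s=state();R=Ro.from_euler('xyz',s['tcp_rot']);print(s['eef_pos']+R.apply([0,10,190]))
cv2.imwrite('pics/3s.png',read_camera('scene')[:,:,::-1]);i=cv2.imread('pics/3s.png')
cv2.imwrite('pics/3.png',cv2.resize(i[180:250,260:350],None,fx=7,fy=7,interpolation=cv2.INTER_CUBIC))"
```

```text
[-0.19  0.26  0.05] [ 0.34  0.93  1.52 -0.94  1.51  0.97]
row [-0.05  0.12 -0.15] [0.07 0.1  0.04]
row [-0.05  0.37  0.4 ] [0.07 0.1  0.04]
row [-0.05  0.67  1.03] [0.07 0.1  0.04]
[602.37  46.    96.5 ]
```

View pics/3.png

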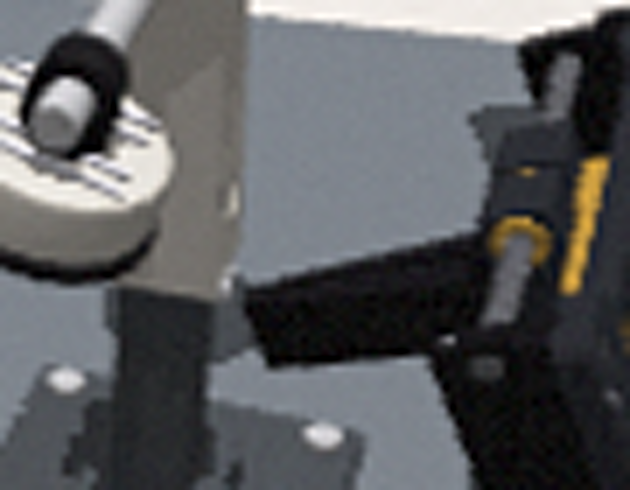

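>>> arm_command --pt "0 0.25 0.1 0 0 0" --pt "0 0.37 0.4 0 0 0" --pt "0 0.45 0.55 0 0 0" --pt "0 0.5 0.67 0 0 0" --pt "0 0.54 0.76 0 0 0" --pt "0 0.54 0.76 0 0 0" --pt "0 0.54 0.76 0 0 0"

```text
t: 4.93
eef_pos: [625.7, 212.0, 168.5]
tcp_rot: [2.007, 0.002, -0.14]
ft_force: [0.5, 7.0, -0.5]
opening: 0.005
```

```bash
cat > q.py <<'E'
from h import *
s=state();R=Ro.from_euler('xyz',s['tcp_rot']);e=s['eef_pos']+R.apply([0,10,190])
print(s['ft_force'],s['ft_force']@n,"edge",e,"along n",(e-[601.5,41,98])@n)
E
python3 q.py
```

```text
[ 0.48  7.   -0.49] 6.999011795681204 edge [601.04  37.34  97.28] along n -3.6861272299891277
```

>>> arm_command --pt "0 0.03 0.07 0 0 0" --pt "0 0.05 0.11 0 0 0" --pt "0 0.05 0.11 0 0 0" --pt "0 0.05 0.11 0 0 0"

```text
t: 5.27
eef_pos: [625.6, 210.9, 168.5]
tcp_rot: [2.007, 0.002, -0.14]
ft_force: [1.7, 7.1, -1.4]
opening: 0.004
```

```bash
python3 q.py
```

```text
[ 1.68  7.05 -1.39] 7.213911735926799 edge [600.89  36.22  97.31] along n -4.8151010116165125
```

```bash
python3 -c "
from h import *
i=read_camera('scene')[:,:,::-1];j=cv2.imread('pics/3s.png');f=lambda i:cv2.resize(i[180:250,265:320],None,fx=7,fy=7,interpolation=cv2.INTER_CUBIC)
cv2.imwrite('pics/4.png',np.hstack([f(j),f(i)]))"; python3 q.py
```

```text
[ 1.32  7.19 -0.25] 7.301276585864486 edge [600.88  36.24  97.34] along n -4.8028523863606845
```

View pics/4.png

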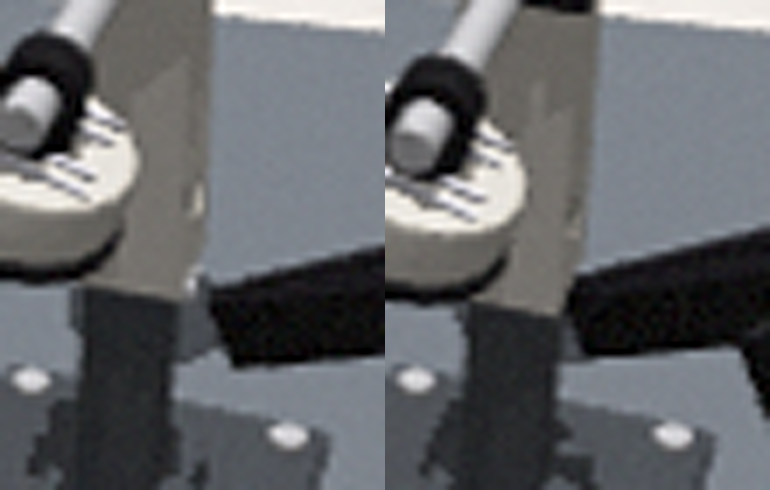

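The rim has dropped about 6 mm: the lamp head moved from row 180 to 205 in the crop, and the button force reads 7.2 N. Now I retract level.

>>> arm_command --pt "0 -0.15 -0.2 0 0 0" --pt "0 -0.35 -0.65 0 0 0" --pt "0 -0.8 -1.7 0 0 0" --pt "0 -2 -4 0 0 0" --pt "0 -3.5 -7 0 0 0" --pt "0 -5.1 -10.9 0 0 0" --pt "0 -5.1 -10.9 0 0 0"

```text
t: 5.9
eef_pos: [642.0, 335.9, 168.5]
tcp_rot: [2.008, 0.001, -0.136]
ft_force: [0.4, -0.9, -0.3]
opening: 0.006
```

```bash
python3 -c "
from h import *
print(state()['joints'])
step([620,350,440],Rt(25));step([620,300,500],Rt(90));step([599.2,24.3,500],Rt(90))"
```

```text
[ 0.47  1.    1.31 -0.84  1.67  0.92]
row [ -2.39  24.14 -12.48] [-0.02 -0.17  0.12]
row [ -1.72  31.67 -10.53] [64.98 -0.08  0.2 ]
row [-0.03 43.34 14.48] [64.98 -0.08  0.2 ]
```

>>> arm_command --pt "-0.2 4 -1.3 0 0 0" --pt "-0.4 8 -2.6 0 0 0" --pt "-0.6 12 -4 6 0 0" --pt "-0.8 16 -5.3 13 0 0" --pt "-1 20 -6.6 20 0 0" --pt "-1.3 24 -8 27 0 0" --pt "-1.5 28 -9.3 34 0 0" --pt "-1.7 31.7 -10.5 41 0 0" --pt "-1.7 31.7 -10.5 48 0 0" --pt "-1.7 31.7 -10.5 55 0 0" --pt "-1.7 31.7 -10.5 62 0 0" --pt "-1.7 31.7 -10.5 65 0 0.2"

```text
t: 6.9
eef_pos: [620.7, 294.1, 500.8]
tcp_rot: [-3.136, -0.0, -0.143]
ft_force: [-0.5, 0.1, -0.1]
opening: 0.004
```

```bash
python3 -c "
from h import *
s=state();print(s['joints'],s['tcp_rot'])
step([599.2,24.3,500],Rt(90))
f=lambda i:cv2.resize(i,None,fx=4,fy=4,interpolation=cv2.INTER_CUBIC)
a=read_camera('scene')[:,:,::-1][140:280,235:335];b=read_camera('side')[:,:,::-1][145:285,190:290]
cv2.imwrite('pics/5.png',np.hstack([f(a),f(b)]))"
```

```text
[0.35 0.52 1.26 0.01 1.37 0.49] [-3.14 -0.   -0.14]
row [ 1.72 27.01 -0.08] [-0.33 -0.01 -0.21]
```

View pics/5.png

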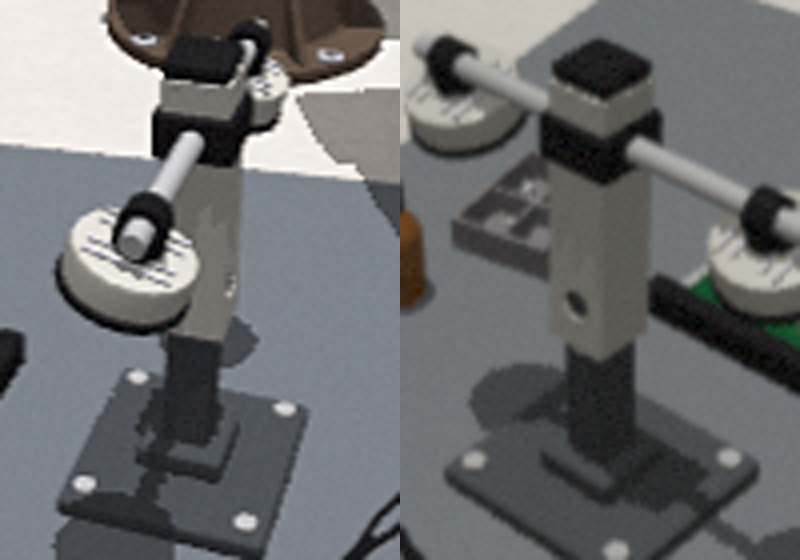

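The rim is now over the button, the tube stays put, and the hole sits at side-crop (575,303). I'll move above the cap and cross-check its centre.

>>> arm_command --pt "0.3 4 0 -0.3 0 0" --pt "0.6 8 0 -0.3 0 0" --pt "0.9 12 0 -0.3 0 0" --pt "1.2 16 0 -0.3 0 0" --pt "1.4 20 0 -0.3 0 0" --pt "1.6 24 0 -0.3 0 -0.2" --pt "1.7 27 0 -0.3 0 -0.2" --pt "1.7 27 0 -0.3 0 -0.2" --pt "1.7 27 0 -0.3 0 -0.2"

```text
t: 7.75
eef_pos: [599.3, 23.1, 500.5]
tcp_rot: [3.133, 0.002, -0.142]
ft_force: [0.1, -0.2, 0.3]
opening: 0.004
```

Run:
```python
from h import *
S=lambda x,y:(235+x/4-.4,140+y/4-.4)
D=lambda x,y:(190+(x-400)/4-.4,145+y/4-.4)
print(tri([ray("scene",S(206,57)),ray("side",D(602,69))]))
step([599.2,24.3,444],Rt(90)); print(state()['ft_force'])
```

```text
(array([597.79,  20.25, 244.74]), [np.float64(0.09355875586926386), np.float64(0.09355875586921009)])
row [-0.01 -0.17  5.65] [ 0.5   0.1  -0.12]
[ 0.13 -0.15  0.26]
```

>>> arm_command --pt "0 0 2 0.3 0 0" --pt "0 0 4 0.3 0 0" --pt "0 0 5 0.3 0 0" --pt "0 0 5.5 0.3 0 0" --pt "0 0 6 0.3 0 0" --pt "0 0 6.3 0.3 0 0" --pt "0 0 6.6 0.3 0 0" --pt "0 0 6.8 0.3 0 0" --pt "0 0 7 0.3 0 0"

```text
t: 8.5
eef_pos: [599.4, 24.2, 432.1]
tcp_rot: [3.141, -0.003, -0.14]
ft_force: [0.5, 5.3, 8.6]
opening: 0.004
```

>>> arm_command --pt "0 0 0.2 0 0 0" --pt "0 0 0.4 0 0 0" --pt "0 0 0.6 0 0 0" --pt "0 0 0.8 0 0 0" --pt "0 0 0.8 0 0 0"

```text
t: 8.92
eef_pos: [599.4, 24.4, 424.3]
tcp_rot: [-3.141, -0.004, -0.14]
ft_force: [1.9, 4.7, 7.4]
opening: 0.007
```

>>> arm_command --pt "0 0 0.2 0 0 0" --pt "0 0 0.4 0 0 0" --pt "0 0 0.5 0 0 0" --pt "0 0 0.6 0 0 0" --pt "0 0 0.6 0 0 0"

```text
t: 9.33
eef_pos: [599.4, 24.5, 418.4]
tcp_rot: [-3.141, -0.004, -0.14]
ft_force: [0.7, 6.4, 8.9]
opening: 0.004
```

```bash
python3 q.py; python3 -c "
from h import *
f=lambda i:cv2.resize(i,None,fx=4,fy=4,interpolation=cv2.INTER_CUBIC)
a=read_camera('scene')[:,:,::-1][140:280,235:335];b=read_camera('side')[:,:,::-1][145:285,190:290]
cv2.imwrite('pics/6.png',np.hstack([f(a),f(b)]))"
```

```text
[0.68 6.37 8.86] 6.402573022082847 edge [598.76  14.52 228.4 ] along n -26.595741059814813
```

View pics/6.png

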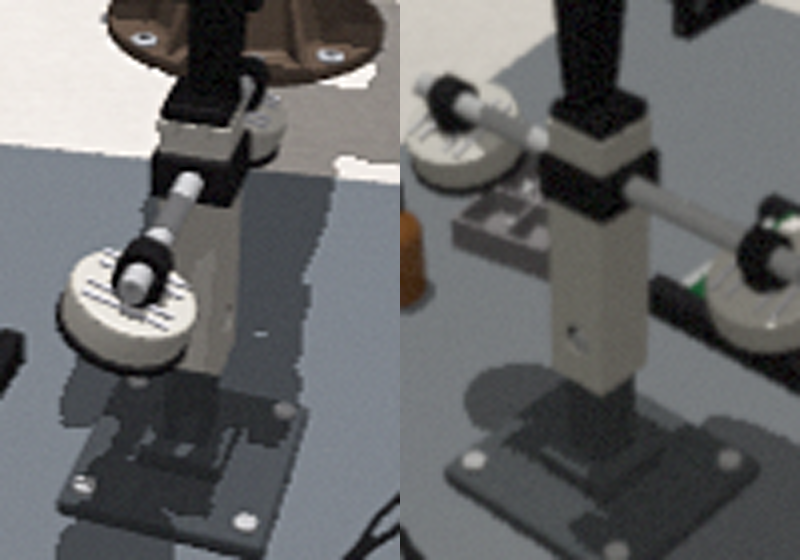

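The button's edge is now visible in the lower half of the hole, with about 5 mm to go.

>>> arm_command --pt "0 0 0.1 0 0 0" --pt "0 0 0.2 0 0 0" --pt "0 0 0.3 0 0 0" --pt "0 0 0.35 0 0 0" --pt "0 0 0.35 0 0 0"

```text
t: 9.85
eef_pos: [599.1, 23.6, 413.3]
tcp_rot: [3.14, -0.0, -0.14]
ft_force: [-0.3, 0.8, 4.7]
opening: 0.008
```

>>> arm_command --pt "0 0 0.05 0 0 0" --pt "0 0 0.1 0 0 0" --pt "0 0 0.1 0 0 0" --pt "0 0 0.1 0 0 0"

```text
t: 10.18
eef_pos: [599.3, 23.6, 413.0]
tcp_rot: [3.14, -0.002, -0.14]
ft_force: [0.1, 1.6, 9.6]
opening: 0.004
```

It now resists firmly (1 mm commanded, 0.3 mm moved, force rising), so it looks locked. I'll lift off and check.

>>> arm_command --pt "0 0 -0.5 0 0 0" --pt "0 0 -2 0 0 0" --pt "0 0 -5 0 0 0" --pt "0 0 -8 0 0 0" --pt "0 0 -10 0 0 0" --pt "0 0 -10 0 0 0" --pt "0 0 -10 0 0 0"

```text
t: 10.77
eef_pos: [599.0, 23.7, 512.5]
tcp_rot: [3.14, -0.001, -0.14]
ft_force: [-0.3, 0.5, -0.1]
opening: 0.007
```

```bash
python3 q.py; python3 -c "
from h import *
f=lambda i:cv2.resize(i,None,fx=4,fy=4,interpolation=cv2.INTER_CUBIC)
a=read_camera('scene')[:,:,::-1][140:280,235:335];b=read_camera('side')[:,:,::-1][145:285,190:290]
cv2.imwrite('pics/7.png',np.hstack([f(a),f(b)]))"
```

```text
[-0.31  0.53 -0.14] 0.4762639273866805 edge [597.65  13.45 322.56] along n -27.80842633657111
```

View pics/7.png

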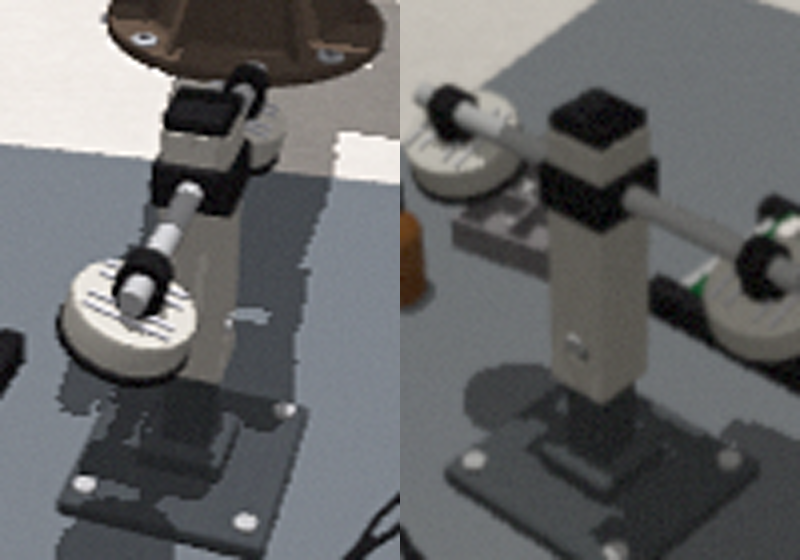

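The button shows bright in the hole (side crop 576,347; it also juts out in the scene crop at 232,320). The tube is upright and the robot is clear.

```bash
python3 -c "
from cell import *
print(job_done())"
```

```text
the job is handed in; nothing more can be done
None
```

The light appears locked upright on its post, and I handed the job in at about 11 s of the 38 s allowed; no verdict was reported.

- **Pressing the button:** I pressed it with the upper edge of the closed fingertips, tool tilted 25° down. The force reached 7.2 N, the flush value. The tube dropped about 6 mm over the button and stayed there after I drew back.
- **Pushing the tube down:** I pushed on the end cap with 5–10 N until the side force fell from 6.4 N to about 1 N, which suggests the button had popped out. The cap top was then at about 223 mm, the expected locked height. One more millimetre of push met firm resistance.
- **Last checks:** The final pictures show the button sticking out through the hole and the tube upright. The robot was clear, with about 0.5 N on the wrist. I did not measure the final hole height or tilt in numbers. I never touched the bystanders, but I did not re-measure where they lie.
- **Disagreement:** The button reached flush 2–3 mm sooner than the camera estimate said, so I went by the force reading there.

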